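# Show the instruments and start the UV steriliser

### The arm

A 7-joint arm with a two-finger parallel gripper is mounted at the origin on the work surface. World frame = base frame: x ahead of the robot, y to its left, z up, the work surface at z = 0. Lengths are in m, angles in rad, forces in N, time in s.
With the tool pointing down it reaches from about 0.35 to 0.775 m from the base axis. Payload 3.1 kg.
Tool frame: the origin (TCP) lies on the centre line of the jaws, within the pads' length; the fingertips stand 11 mm ahead of it and the grasp point (between the pads) lies 8 mm behind it; y points along the fingers, x is the direction in which the jaws open and shut, and the axes are right-handed (so a half turn about y gives the same grasp; the last joint's range is limited). The gripper opens to 85 mm and grips with 20 to 120 N. Pads are 22 mm wide; open, the fingers measure 114 mm over their backs; the gripper's body (76 mm by 85 mm) begins 54 mm behind the grasp point. The pads swing forward as they close: fully open they stand 13 mm farther back than shut.
Start: joints at [1.087, 0.311, 0.014, 1.512, -0.004, 1.319, -0.027], TCP at [0.235, -0.497, 0.218] pointing down, gripper open.
Joint ranges: [-2.7, 2.7], [-0.3, 1.91], [-1.27, 1.3], [0.12, 2.57], [-1.44, 4.58], [0.2, 2.03], [-3.05, 3.05]. Speed limits (rad/s): [2.79, 2.79, 3.14, 3.14, 3.14, 3.14, 3.14].

### API

Orientations are given as a rotation vector (axis times angle).
In Python, from workcell import ctrl, eyes gives the robot as it stands.
- The arm moves only by the tool carry_out, never from a script. Its argument "targets" is a list that holds one entry, the list of rows, each a list of 6 numbers: the shift along the tool's x, y, z normalised to -1 to 1, where 1 is 1 m, then the turn, a rotation vector about the tool's x, y, z normalised to -1 to 1, where 1 is 2 rad. A call has 1 to 8 rows; each row shifts and turns the commanded pose from where the row before left it, along the tool's axes as they then stand; what a row does not reach is not made up. A row lasts 1/8 s, in which the tool goes at most 62.5 mm and 10.7 degrees, less where a joint would pass 70% of its speed; a pose out of reach is approached as far as the arm can. A call with a number of a shift or a turn outside -1 to 1 is refused whole. A call with a gripper value outside its range is refused whole. "grip" is the opening, from -1 (shut) to 1 (fully open), set as the call begins (left out, the last holds). The fingers move at their own pace and stop on an object; "grip_force" is the grip in N (left out, the last holds). Time passes only in rows, so rows that do not move let the fingers close. It gives the time, the measured TCP pose, the force and the opening at its end, in the units of the state.
- ctrl.sense(): the state, without advancing time (a new reading comes with each control period).
- eyes.camera(name): name is "scene" or "top" or "wrist"; returns a dict with "img" (384x512x3 uint8, blue, green, red), "fx", "fy", "cx", "cy" (pixels), "dist_coeffs" ([k1, k2, p1, p2, k3] as OpenCV has them; the pictures are not rectified), "R" (3x3) and "t" (3): a world point X has camera coordinates R X + t. Camera axes: x right, y down, z forward; pixel columns grow to the right and rows downward; lengths in m; the calibration is good to about 2 mm. A picture is of the moment at which its call begins. There is no depth.
- ctrl.sign_off(): hands the job in, once; it reports no verdict.
The state is a dict: "time": time; "qpos": joint angles; "qvel": joint speeds; "effort": joint torques, N m; "tcp_pos": TCP position; "tool_rot": TCP orientation; "wrist_force": force on the tool from outside, world axes, zero at the start; "torque": the same for the moment, N m; "width": finger opening in m.
Only numpy, scipy, OpenCV 4.12 (cv2) and the standard library are available. Lean on these libraries where they do the work, as an engineer would, in place of code of your own. Each camera call takes 0.05 s, during which the arm holds its last target. There are 200 camera calls.

### The job

On the manicure desk, press the red lever of the UV steriliser all the way down with the fingertips so that its pink lid opens fully, and keep it open for two seconds so the client can see the instruments. Then let the lever up slowly so that the lid eases shut without slamming, and only once it is shut press the green start button fully in and let it go. Work the lid by the lever alone without touching the lid, pick nothing up, and leave the bottles and other things on the desk where they are.

Things in the scene. Friction and masses are not known exactly. Their poses are not given: they have to be found in the camera images.
- lever_pad (a point): Top centre of the lever's red press plate: 50 mm deep (steriliser x), 100 wide (y), 8 thick. It stands 95 mm in front (-x) of the white well's front wall, 86 mm above the table at rest. It turns about a pivot 135 mm behind it (60 mm up, axis along y) and is 45 mm lower at full press. Press it straight down from above, about 2 to 7 N; nothing lies under it.
- lever (a joint): Angle of the lever: 0 at rest (lid shut), 0.34 rad fully pressed (end stop). The lid's weight pushes it back to 0 when it is let go: the lid then slams, the lever flying up at well over 0.8 rad/s.
- lid: The pink lid, 168 x 184 x 8 mm, linked to the lever at 2.5 times its angle (level when shut, tilted about 0.85 rad fully open); not to be touched. Origin on its hinge at the well's far top rim, 85 mm above the table; when shut it reaches from there towards the lever (-x), and its front edge rises and moves away from the lever as it opens.
- start_top (a point): Top centre of the green round start button (26 mm across), on top of the white console at the steriliser's left (+y) side, 155 mm to the side of the well's centre and 50 mm in front of it. It is pressed straight down.
- start (a joint): Travel of the start button: 0 out, 0.006 m fully pressed (about 4 N, springs back).
- steriliser: UV instrument steriliser, fixed to the table: a white well (160 mm deep, 180 wide, 85 high) under the pink lid, and a white console of the same height (76 mm wide, centred 155 mm to the +y side). Origin under the well's centre at table level; x points away from the lever (lever at -x), y towards the console, z up.
- polish_red: Loose red nail polish bottle with a black cap, 28 mm across, 68 mm tall, origin at its underside. To be left alone.
- polish_blue: Loose blue nail polish bottle with a black cap, 28 mm across, 68 mm tall, origin at its underside. To be left alone.
- buffer: Loose lilac nail buffer block, 95 x 26 x 26 mm, lying, long along its x, origin at its underside. To be left alone.
- remover: Loose clear remover bottle with a pink cap, 54 mm across, 140 mm tall, origin at its underside. To be left alone.
- cream_jar: Loose white cream jar, 60 mm across, 45 mm tall, origin at its underside. To be left alone.
- dish: Loose blue ceramic dish, 80 mm across, 30 mm tall, origin at its underside. To be left alone.

How it is judged:
On the way, in this order (a step that is already met when the one before it is completed fails the run):
1. the lid is held fully open by the lever for 1.5 s (angle between lid's own z axis and vertical above 0.75 rad and value of joint lever above 0.29 rad), for 1.5 s.
2. the lid is shut again (angle between lid's own z axis and vertical below 0.04 rad), for 0.2 s.
3. the start button is pressed in with the lid shut (value of joint start above 0.0045 m and angle between lid's own z axis and vertical below 0.04 rad), for 0.04 s.
At the end, for the whole second after the job is handed in: The lid is shut (under 0.04 rad) and the lever up (under 0.02 rad), the start button is out again (under 2 mm of travel), and every loose thing is at rest within 25 mm of where it stood (angle between lid's own z axis and vertical below 0.04 rad and value of joint lever below 0.02 rad and value of joint start below 0.002 m and distance of each of polish_red, polish_blue, buffer, remover, cream_jar, dish from where it was at the start of the episode below 0.025 m and linear speed of each of polish_red, polish_blue, buffer, remover, cream_jar, dish below 0.02 m/s); the robot touches nothing.
It fails at once if the lid slams: the lever comes up faster than 0.8 rad/s (lid 2 rad/s) (velocity of joint lever below -0.8 rad/s).
It fails at once if the robot touches the lid (contact force between any of the fingers, the arm and lid above 0.5 N).
It fails at once if the start button is pressed while the lid is not shut (value of joint start above 0.003 m and angle between lid's own z axis and vertical above 0.06 rad).
It fails at once if a bottle, jar, dish or buffer is moved, tipped or lifted (distance of any of polish_red, polish_blue, buffer, remover, cream_jar, dish from where it was at the start of the episode above 0.025 m or angle between any of polish_red, polish_blue, buffer, remover, cream_jar, dish's own z axis and vertical above 0.35 rad).
It also fails if it takes over 51 s, if anything falls off the work surface, if the arm or the gripper's body presses on something with over 40 N, if the wrist force passes 120 N, or if a joint passes its speed limit or range.

## Working session

There is one attempt and no reset: what is moved stays moved. The work goes in short steps, Python scripts to look and compute and a tool call to move; the robot and the scene stay as the last step left them, time stands still between calls to the robot, and variables do not carry over. Pictures are saved under pics/ and viewed, about 8 in all and at most 12, crops included, and the job is handed in when it is done.

Besides the shell and the picture viewer there is one more tool, called after ">>>" in YAML: its name, and indented under it one key for each argument. carry_out: Moves the arm, as the interface text tells. Scaled input: -1 to 1 covers 1 m each way for a shift and 2 rad each way for a turn. Its arguments: {"type":"object","properties":{"targets":{"type":"array"},"grip":{"type":"number"},"grip_force":{"type":"number"}},"required":["targets"]}

```bash
mkdir -p pics; ls; python3 - <<'E'
from workcell import ctrl, eyes
import cv2,pickle,numpy as np
s=ctrl.sense(); print({k:np.round(v,3) for k,v in s.items()})
o=[]
for n in ("scene","top"):
    c=eyes.camera(n); pickle.dump(c,open(n+".pkl","wb")); o.append(c["img"]); print(n,np.round(-c["R"].T@c["t"],3),np.round(c["R"],2).tolist(),c["fx"],c["dist_coeffs"])
    cv2.imwrite(f"pics/{n}0.png",c["img"])
E
```

```text
pics
{'time': np.float64(0.0), 'qpos': array([ 1.087,  0.312,  0.014,  1.513, -0.004,  1.319, -0.027]), 'qvel': array([ 0.001, -0.001, -0.   , -0.   ,  0.001,  0.001,  0.001]), 'effort': array([-0.0000e+00, -3.7992e+01,  1.4600e-01, -2.3059e+01,  1.2000e-02,
        1.4000e-02,  0.0000e+00]), 'tcp_pos': array([ 0.235, -0.497,  0.217]), 'tool_rot': array([-1.385,  0.879, -0.876]), 'wrist_force': array([-0.786,  0.931,  0.301]), 'torque': array([0.018, 0.005, 0.007]), 'width': np.float64(0.085)}
scene [1.117 0.446 0.887] [[-0.58, 0.81, -0.0], [0.63, 0.45, -0.63], [-0.51, -0.37, -0.78]] 457.8117796172849 [-0.05450092  0.          0.          0.          0.        ]
top [0.444 0.067 1.161] [[0.0, -1.0, 0.0], [-0.99, -0.0, -0.13], [0.13, -0.0, -0.99]] 437.45660334777205 [-0.03032847  0.          0.          0.          0.        ]
```

View pics/top0.png

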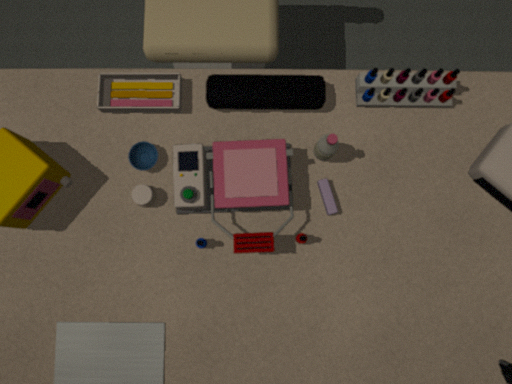

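View pics/scene0.png

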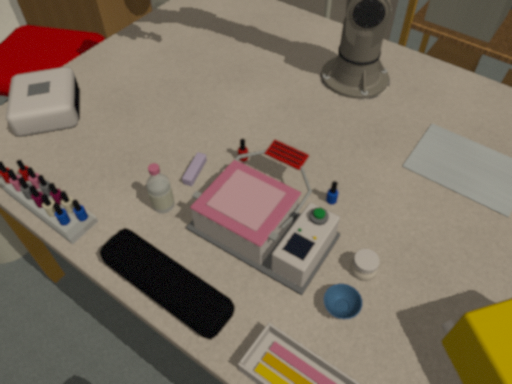

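The top view shows the red plate at (254,242), the green button at (187,194), the lid around (250,174), and polish bottles on either side of the plate at (201,243) and (301,238). The scene view agrees.

```bash
cat >h.py <<'E'
import cv2,pickle,numpy as np
from scipy.spatial.transform import Rotation as Ro
def ray(c,uv):
    K=np.array([[c["fx"],0,c["cx"]],[0,c["fy"],c["cy"]],[0,0,1]])
    p=cv2.undistortPoints(np.array([[uv]],float),K,np.array(c["dist_coeffs"]))[0,0]
    R=np.array(c["R"]);return -R.T@np.array(c["t"]),R.T@np.r_[p,1]
def plane(c,uv,z):
    o,d=ray(c,uv);return o+d*(z-o[2])/d[2]
def tri(c1,u1,c2,u2):
    A=[];b=[]
    for c,u in((c1,u1),(c2,u2)):
        o,d=ray(c,u);d=d/np.linalg.norm(d);P=np.eye(3)-np.outer(d,d);A.append(P);b.append(P@o)
    return np.linalg.lstsq(np.vstack(A),np.hstack(b),rcond=None)[0]
def blob(c,lo,hi,box):
    h=cv2.cvtColor(c["img"],cv2.COLOR_BGR2HSV);m=cv2.inRange(h,lo,hi)
    k=np.zeros_like(m);x0,y0,x1,y1=box;k[y0:y1,x0:x1]=255;m&=k
    m=cv2.morphologyEx(m,cv2.MORPH_CLOSE,np.ones((5,5)))
    n,l,s,ce=cv2.connectedComponentsWithStats(m);i=1+np.argmax(s[1:,4])
    q=cv2.findContours((l==i).astype('uint8'),0,1)[0][0]
    r=cv2.minAreaRect(q);return np.array(r[0]),cv2.boxPoints(r),s[i,4]
E
python3 - <<'E'
from h import *
T,S=[pickle.load(open(n+".pkl","rb")) for n in("top","scene")]
red=((0,150,80),(8,255,255));gr=((50,100,40),(85,255,255));pk=((150,60,60),(178,255,255))
a,ab,n=blob(T,*red,(225,225,285,260));b,bb,m=blob(S,*red,(260,135,312,172))
print("pad",a,n,plane(T,a,.086),"scene",b,m,plane(S,b,.086),"tri",tri(T,a,S,b))
print("pad corners",np.round([plane(T,p,.086) for p in ab],3).tolist())
a,_,n=blob(T,*gr,(170,180,205,210));b,_,m=blob(S,*gr,(300,200,335,230))
print("btn",a,n,plane(T,a,.092),"scene",b,m,plane(S,b,.092),"tri",tri(T,a,S,b))
a,ab,n=blob(T,*pk,(205,135,295,215))
print("lid",plane(T,a,.093),n,np.round([plane(T,p,.093) for p in ab],3).tolist())
for n,u in(("blue",(203,243)),("red",(302,238))): print(n,plane(T,u,.06))
print(Ro.from_rotvec([-1.385,.879,-.876]).as_matrix().round(3))
E
```

```text
pad [253.17114258 242.26495361] 769 [0.46471243 0.0524374  0.086     ] scene [286.43615723 154.13687134] 637 [0.46920773 0.05542875 0.086     ] tri [0.46472943 0.05251867 0.08035839]
pad corners [[0.486, 0.102, 0.086], [0.491, 0.005, 0.086], [0.443, 0.003, 0.086], [0.439, 0.1, 0.086]]
btn [188.  193.5] 85 [0.58354663 0.21348643 0.092     ] scene [318.75 212.75] 96 [0.57691165 0.21006557 0.092     ] tri [0.58246216 0.21242507 0.1001212 ]
lid [0.63455319 0.06070059 0.093     ] 3139 [[0.714, 0.159, 0.093], [0.724, -0.029, 0.093], [0.556, -0.036, 0.093], [0.547, 0.149, 0.093]]
blue [0.46287288 0.17771543 0.06      ]
red [ 0.47625345 -0.0704407   0.06      ]
[[ 0.428 -0.001  0.904]
 [-0.904  0.002  0.428]
 [-0.002 -1.     0.   ]]
```

Pad and button positions agree with the stated geometry (well centre ≈ (0.640, 0.061), yaw ≈ 0.05). I'll close the fingers and go above the pad.

>>> carry_out:
  targets:
    - [[-0.025, 0, 0.0277, 0, 0, 0], [-0.025, 0, 0.0277, 0, 0, 0], [-0.025, 0, 0.0277, 0, 0, 0], [-0.025, 0, 0.0277, 0, 0, 0], [-0.025, 0, 0.0277, 0, 0, 0], [-0.025, 0, 0.0277, 0, 0, 0], [-0.025, 0, 0.0277, 0, 0, 0], [-0.025, 0, 0.0277, 0, 0, 0]]
  grip: -1
  grip_force: 40

```text
time: 1.1
tcp_pos: [0.35, -0.2203, 0.2177]
tool_rot: [-1.386, 0.879, -0.877]
wrist_force: [0.5, -0.6, -0.5]
width: -0.0004
```

>>> carry_out:
  targets:
    - [[-0.025, 0, 0.0277, 0, 0, 0], [-0.025, 0, 0.0277, 0, 0, 0], [-0.025, 0, 0.0277, 0, 0, 0], [-0.025, 0, 0.0277, 0, 0, 0], [-0.025, 0, 0.0277, 0, 0, 0], [-0.025, 0, 0.0277, 0, 0, 0], [-0.025, 0, 0.0277, 0, 0, 0], [-0.025, 0, 0.0277, 0, 0, 0]]

```text
time: 2.1
tcp_pos: [0.4648, 0.0548, 0.2177]
tool_rot: [-1.387, 0.879, -0.878]
wrist_force: [0.1, -0.9, -0.7]
width: -0.0001
```

>>> carry_out:
  targets:
    - [[0, 0, 0, 0, 0.049, 0], [0, 0, 0, 0, 0.049, 0], [0, 0, 0, 0, 0.049, 0], [0, 0, 0, 0, 0.048, 0], [0, 0, 0, 0, 0, 0]]

```text
time: 2.72
tcp_pos: [0.4644, 0.0538, 0.2177]
tool_rot: [-1.235, 1.171, -1.17]
wrist_force: [0.0, -1.0, 0.0]
width: -0.0002
```

>>> carry_out:
  targets:
    - [[0, 0.014, 0, 0, 0, 0], [0, 0.014, 0, 0, 0, 0], [0, 0.014, 0, 0, 0, 0], [0, 0.014, 0, 0, 0, 0], [0, 0.014, 0, 0, 0, 0], [0, 0.014, 0, 0, 0, 0], [0, 0.005, 0, 0, 0, 0], [0, 0, 0, 0, 0, 0]]

```text
time: 3.72
tcp_pos: [0.4646, 0.0539, 0.1288]
tool_rot: [-1.234, 1.171, -1.171]
wrist_force: [0.1, -0.3, 0.2]
width: -0.0
```

```bash
cat >look.py <<'E'
import sys
from h import *
from workcell import ctrl, eyes
k=sys.argv[1];o=[]
for n,x,y in(("scene",220,100),("top",160,130)):
    c=eyes.camera(n);o.append(cv2.resize(c["img"][y:y+140,x:x+140],(395,395),interpolation=3))
cv2.imwrite(f"pics/{k}.png",np.hstack(o));s=ctrl.sense()
print(s["time"],s["tcp_pos"].round(4),s["tool_rot"].round(3),s["wrist_force"].round(2))
E
python3 look.py a1
```

```text
3.825 [0.4653 0.054  0.1295] [-1.232  1.17  -1.171] [ 0.32 -0.42 -0.01]
```

View pics/a1.png

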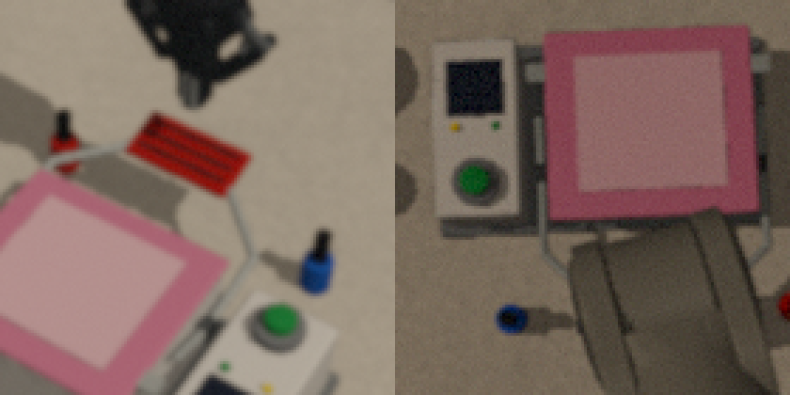

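The left crop shows the fingertip at about scene pixel (288,136), above or behind the plate (286,154). I'll check that against the projected tip.

```bash
python3 - <<'E'
from h import *
S=pickle.load(open("scene.pkl","rb"));T=pickle.load(open("top.pkl","rb"))
def pr(c,X):
    K=np.array([[c["fx"],0,c["cx"]],[0,c["fy"],c["cy"]],[0,0,1]])
    return cv2.projectPoints(np.array([X],float),cv2.Rodrigues(np.array(c["R"]))[0],np.array(c["t"]),K,np.array(c["dist_coeffs"]))[0].ravel().round(1)
for X in((.465,.054,.118),(.465,.054,.131),(.465,.054,.086),(.44,.054,.118)): print(X,pr(S,X))
print(plane(S,(288.4,136.5),.118),plane(S,(288.4,136.5),.13))
E
```

```text
(0.465, 0.054, 0.118) [287.5 143.5]
(0.465, 0.054, 0.131) [287.7 139.5]
(0.465, 0.054, 0.086) [286.9 152.8]
(0.44, 0.054, 0.118) [293.3 137.3]
[0.44445138 0.04293604 0.118     ] [0.45495195 0.04922774 0.13      ]
```

Column matches, and the height difference only affects where contact comes, which force will show. Descending.

>>> carry_out:
  targets:
    - [[0, 0.005, 0, 0, 0, 0], [0, 0.005, 0, 0, 0, 0], [0, 0.005, 0, 0, 0, 0], [0, 0.005, 0, 0, 0, 0], [0, 0.005, 0, 0, 0, 0], [0, 0.004, 0, 0, 0, 0], [0, 0.004, 0, 0, 0, 0], [0, 0, 0, 0, 0, 0]]

```text
time: 4.82
tcp_pos: [0.4645, 0.0539, 0.0957]
tool_rot: [-1.234, 1.171, -1.171]
wrist_force: [0.4, -0.1, -0.0]
width: 0.0002
```

>>> carry_out:
  targets:
    - [[0, 0.003, 0, 0, 0, 0], [0, 0.003, 0, 0, 0, 0], [0, 0.003, 0, 0, 0, 0], [0, 0.003, 0, 0, 0, 0], [0, 0, 0, 0, 0, 0]]

```text
time: 5.45
tcp_pos: [0.4645, 0.0539, 0.0838]
tool_rot: [-1.234, 1.171, -1.171]
wrist_force: [-0.2, -1.2, -0.0]
width: 0.0
```

```bash
python3 look.py a2
```

```text
5.55 [0.4648 0.0539 0.0841] [-1.233  1.171 -1.171] [ 0.31 -0.37 -0.47]
```

View pics/a2.png

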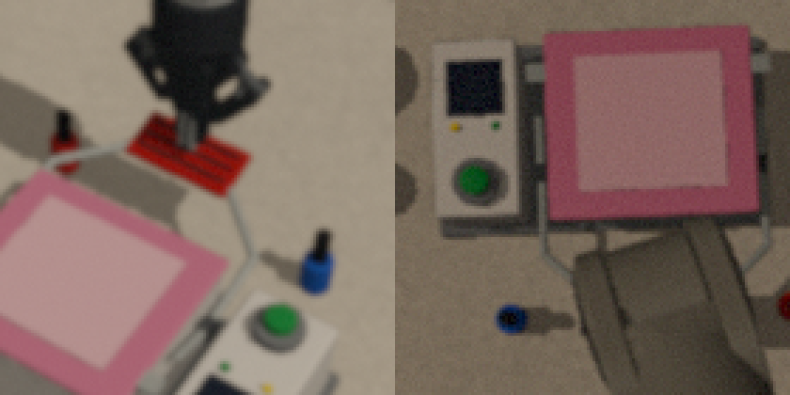

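The tip (≈ (287,153) in scene) is just at the plate centre and the lid is still shut, so contact comes about 10 mm lower than nominal. I'll press on.

>>> carry_out:
  targets:
    - [[0, 0.003, 0, 0, 0, 0], [0, 0.003, 0, 0, 0, 0], [0, 0.003, 0, 0, 0, 0], [0, 0.003, 0, 0, 0, 0], [0, 0, 0, 0, 0, 0]]

```text
time: 6.18
tcp_pos: [0.4644, 0.0539, 0.0721]
tool_rot: [-1.234, 1.171, -1.171]
wrist_force: [-1.8, -1.1, 5.1]
width: -0.0005
```

>>> carry_out:
  targets:
    - [[0, 0.004, 0, 0, 0, 0], [0, 0.004, 0, 0, 0, 0], [0, 0.004, 0, 0, 0, 0], [0, 0.003, 0, 0, 0, 0], [0, 0, 0, 0, 0, 0]]

```text
time: 6.8
tcp_pos: [0.4644, 0.054, 0.0569]
tool_rot: [-1.234, 1.171, -1.17]
wrist_force: [-1.7, 0.8, 3.5]
width: 0.0
```

>>> carry_out:
  targets:
    - [[0, 0.004, 0, 0, 0, 0], [0, 0.004, 0, 0, 0, 0], [0, 0.003, 0, 0, 0, 0], [0, 0.002, 0, 0, 0, 0], [0, 0, 0, 0, 0, 0]]

```text
time: 7.42
tcp_pos: [0.4647, 0.054, 0.0439]
tool_rot: [-1.233, 1.171, -1.171]
wrist_force: [-2.5, 0.2, 3.9]
width: -0.0001
```

>>> carry_out:
  targets:
    - [[0, 0.002, 0, 0, 0, 0], [0, 0.002, 0, 0, 0, 0], [0, 0, 0, 0, 0, 0]]

```text
time: 7.8
tcp_pos: [0.4649, 0.054, 0.0399]
tool_rot: [-1.233, 1.171, -1.171]
wrist_force: [-2.8, -0.0, 2.6]
width: -0.0004
```

>>> carry_out:
  targets:
    - [[0, 0.002, 0, 0, 0, 0], [0, 0.002, 0, 0, 0, 0], [0, 0, 0, 0, 0, 0]]

```text
time: 8.18
tcp_pos: [0.4651, 0.054, 0.036]
tool_rot: [-1.233, 1.17, -1.171]
wrist_force: [-0.5, 0.2, 3.8]
width: 0.0004
```

```bash
python3 look.py a3
```

```text
8.275 [0.4651 0.054  0.0361] [-1.233  1.171 -1.171] [-1.01  0.22  4.25]
```

View pics/a3.png

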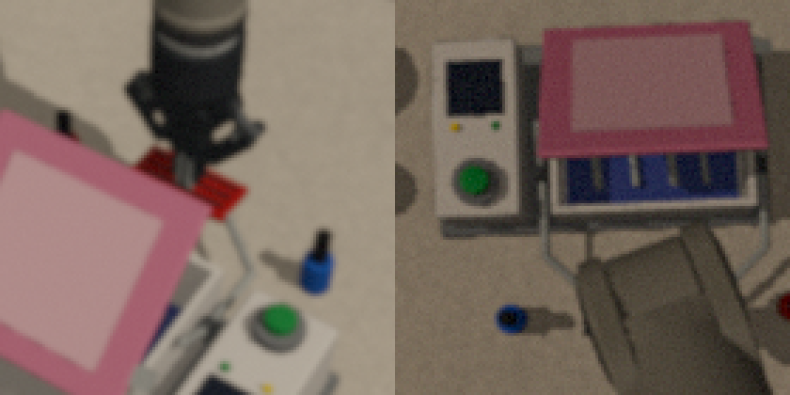

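The lid is well open in both views (front edge at crop row ~152 in top) but the stop has not been felt yet. A little more.

>>> carry_out:
  targets:
    - [[0, 0.002, 0, 0, 0, 0], [0, 0.002, 0, 0, 0, 0], [0, 0, 0, 0, 0, 0]]

```text
time: 8.65
tcp_pos: [0.4655, 0.054, 0.0321]
tool_rot: [-1.232, 1.17, -1.171]
wrist_force: [0.6, 0.5, 3.2]
width: 0.0001
```

>>> carry_out:
  targets:
    - [[0, 0.002, 0, 0, 0, 0], [0, 0, 0, 0, 0, 0], [0, 0, 0, 0, 0, 0]]

```text
time: 9.02
tcp_pos: [0.4655, 0.054, 0.0303]
tool_rot: [-1.232, 1.17, -1.171]
wrist_force: [1.5, -0.1, 2.9]
width: -0.0002
```

>>> carry_out:
  targets:
    - [[0, 0.002, 0, 0, 0, 0], [0, 0, 0, 0, 0, 0], [0, 0, 0, 0, 0, 0]]

```text
time: 9.4
tcp_pos: [0.4648, 0.0538, 0.028]
tool_rot: [-1.233, 1.171, -1.171]
wrist_force: [1.5, 0.8, 2.9]
width: -0.0001
```

>>> carry_out:
  targets:
    - [[0, 0.002, 0, 0, 0, 0], [0, 0, 0, 0, 0, 0], [0, 0, 0, 0, 0, 0]]

```text
time: 9.78
tcp_pos: [0.465, 0.0538, 0.0273]
tool_rot: [-1.234, 1.17, -1.172]
wrist_force: [-1.2, -0.3, 10.9]
width: 0.0002
```

Force has jumped to 10.9 N, so the lever is at its end stop. I'll hold for over 2 s.

>>> carry_out:
  targets:
    - [[0, 0, 0, 0, 0, 0], [0, 0, 0, 0, 0, 0], [0, 0, 0, 0, 0, 0], [0, 0, 0, 0, 0, 0], [0, 0, 0, 0, 0, 0], [0, 0, 0, 0, 0, 0], [0, 0, 0, 0, 0, 0], [0, 0, 0, 0, 0, 0]]

```text
time: 10.78
tcp_pos: [0.465, 0.0538, 0.0273]
tool_rot: [-1.234, 1.17, -1.172]
wrist_force: [-1.2, -0.6, 11.5]
width: -0.0004
```

>>> carry_out:
  targets:
    - [[0, 0, 0, 0, 0, 0], [0, 0, 0, 0, 0, 0], [0, 0, 0, 0, 0, 0], [0, 0, 0, 0, 0, 0], [0, 0, 0, 0, 0, 0], [0, 0, 0, 0, 0, 0], [0, 0, 0, 0, 0, 0], [0, 0, 0, 0, 0, 0]]

```text
time: 11.78
tcp_pos: [0.465, 0.0538, 0.0273]
tool_rot: [-1.234, 1.17, -1.172]
wrist_force: [-2.1, -0.8, 12.1]
width: -0.0002
```

```bash
python3 look.py a4
```

```text
11.875 [0.465  0.0538 0.0273] [-1.233  1.17  -1.172] [-1.78 -0.97 12.07]
```

View pics/a4.png

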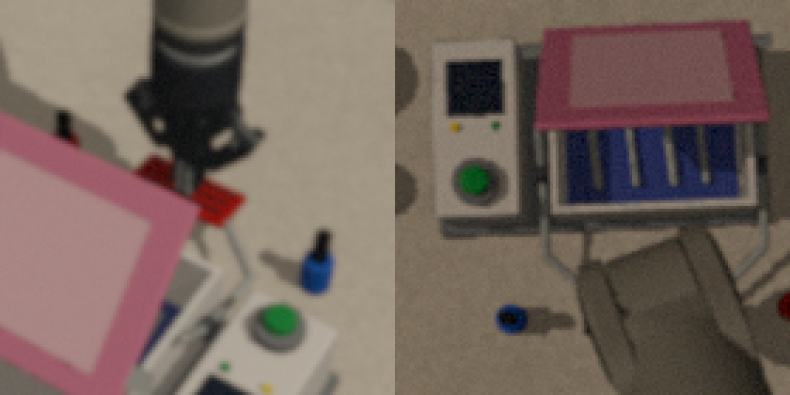

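Front edge in the top view is at row ≈173.6, and 0.85 rad predicts 173.9 (0.75 would give 180), so the lid is fully open. It has been held about 2.1 s; now I let it up slowly at 16 mm/s.

>>> carry_out:
  targets:
    - [[0, 0, 0, 0, 0, 0], [0, -0.001, 0, 0, 0, 0], [0, -0.002, 0, 0, 0, 0], [0, -0.002, 0, 0, 0, 0], [0, -0.002, 0, 0, 0, 0], [0, -0.002, 0, 0, 0, 0], [0, -0.002, 0, 0, 0, 0], [0, -0.002, 0, 0, 0, 0]]

```text
time: 12.88
tcp_pos: [0.4636, 0.0537, 0.0388]
tool_rot: [-1.235, 1.172, -1.17]
wrist_force: [-2.2, -0.4, 2.8]
width: -0.0002
```

>>> carry_out:
  targets:
    - [[0, -0.002, 0, 0, 0, 0], [0, -0.002, 0, 0, 0, 0], [0, -0.002, 0, 0, 0, 0], [0, -0.002, 0, 0, 0, 0], [0, -0.002, 0, 0, 0, 0], [0, -0.002, 0, 0, 0, 0], [0, -0.002, 0, 0, 0, 0], [0, -0.002, 0, 0, 0, 0]]

```text
time: 13.88
tcp_pos: [0.465, 0.0539, 0.0553]
tool_rot: [-1.233, 1.171, -1.171]
wrist_force: [-1.1, -0.1, 3.2]
width: -0.0002
```

>>> carry_out:
  targets:
    - [[0, -0.002, 0, 0, 0, 0], [0, -0.002, 0, 0, 0, 0], [0, -0.002, 0, 0, 0, 0], [0, -0.002, 0, 0, 0, 0], [0, -0.002, 0, 0, 0, 0], [0, -0.002, 0, 0, 0, 0], [0, -0.002, 0, 0, 0, 0], [0, -0.002, 0, 0, 0, 0]]

```text
time: 14.88
tcp_pos: [0.4662, 0.0541, 0.0717]
tool_rot: [-1.231, 1.169, -1.172]
wrist_force: [3.9, -1.5, 4.4]
width: 0.0001
```

>>> carry_out:
  targets:
    - [[0, -0.002, 0, 0, 0, 0], [0, -0.002, 0, 0, 0, 0], [0, -0.002, 0, 0, 0, 0], [0, -0.002, 0, 0, 0, 0], [0, -0.002, 0, 0, 0, 0], [0, -0.002, 0, 0, 0, 0], [0, -0.002, 0, 0, 0, 0], [0, -0.002, 0, 0, 0, 0]]

```text
time: 15.88
tcp_pos: [0.4648, 0.0539, 0.0872]
tool_rot: [-1.233, 1.171, -1.171]
wrist_force: [-0.8, 0.9, 0.4]
width: -0.0002
```

The lever is released and the lid eased down. I'll lift clear, then go above the button, and check the lid is shut.

>>> carry_out:
  targets:
    - [[0, -0.004, 0, 0, 0, 0], [0, -0.012, 0, 0, 0, 0], [0, -0.016, 0, 0, 0, 0], [0, -0.016, 0, 0, 0, 0], [0, -0.016, 0, 0, 0, 0], [0, -0.012, 0, 0, 0, 0], [0, -0.004, 0, 0, 0, 0]]

```text
time: 16.75
tcp_pos: [0.4654, 0.0541, 0.1682]
tool_rot: [-1.232, 1.169, -1.172]
wrist_force: [-0.1, -0.6, -1.0]
width: -0.0004
```

>>> carry_out:
  targets:
    - [[-0.019, 0, 0.0157, 0, 0, 0], [-0.019, 0, 0.0157, 0, 0, 0], [-0.019, 0, 0.0157, 0, 0, 0], [-0.019, 0, 0.0157, 0, 0, 0], [-0.019, 0, 0.0157, 0, 0, 0], [-0.019, 0, 0.0157, 0, 0, 0], [-0.019, 0, 0.0157, 0, 0, 0], [-0.019, 0, 0.0157, 0, 0, 0]]

```text
time: 17.75
tcp_pos: [0.5825, 0.2125, 0.1664]
tool_rot: [-1.235, 1.172, -1.171]
wrist_force: [0.1, 0.8, 0.1]
width: 0.0001
```

>>> carry_out:
  targets:
    - [[0, 0.01, 0, 0, 0, 0], [0, 0.01, 0, 0, 0, 0], [0, 0.01, 0, 0, 0, 0], [0, 0, 0, 0, 0, 0]]

```text
time: 18.25
tcp_pos: [0.5813, 0.2107, 0.1356]
tool_rot: [-1.236, 1.173, -1.172]
wrist_force: [-0.3, -0.2, 0.6]
width: -0.0004
```

```bash
python3 look.py a5
```

```text
18.35 [0.5823 0.2117 0.1371] [-1.233  1.171 -1.172] [ 0.15 -0.29 -0.37]
```

View pics/a5.png

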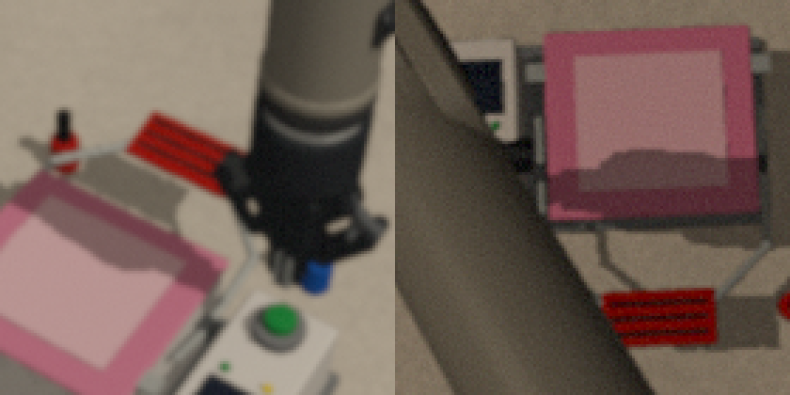

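The lid is flat and the plate is back in its rest place. The tip (≈ (321,199)) is in line above the button (≈ (320,213)). Pressing down.

>>> carry_out:
  targets:
    - [[0, 0.007, 0, 0, 0, 0], [0, 0.007, 0, 0, 0, 0], [0, 0.006, 0, 0, 0, 0], [0, 0.005, 0, 0, 0, 0], [0, 0.003, 0, 0, 0, 0], [0, 0, 0, 0, 0, 0]]

```text
time: 19.1
tcp_pos: [0.5822, 0.2122, 0.1088]
tool_rot: [-1.234, 1.171, -1.171]
wrist_force: [0.3, -0.6, 0.5]
width: 0.0002
```

>>> carry_out:
  targets:
    - [[0, 0.002, 0, 0, 0, 0], [0, 0.002, 0, 0, 0, 0], [0, 0.002, 0, 0, 0, 0], [0, 0, 0, 0, 0, 0]]

```text
time: 19.6
tcp_pos: [0.5822, 0.2121, 0.1028]
tool_rot: [-1.234, 1.171, -1.171]
wrist_force: [-0.0, -0.5, -0.5]
width: -0.0
```

>>> carry_out:
  targets:
    - [[0, 0.002, 0, 0, 0, 0], [0, 0.002, 0, 0, 0, 0], [0, 0.002, 0, 0, 0, 0], [0, 0, 0, 0, 0, 0]]

```text
time: 20.1
tcp_pos: [0.5821, 0.2121, 0.0968]
tool_rot: [-1.234, 1.171, -1.171]
wrist_force: [-0.3, 0.1, -0.3]
width: -0.0001
```

>>> carry_out:
  targets:
    - [[0, 0.002, 0, 0, 0, 0], [0, 0.001, 0, 0, 0, 0], [0, 0, 0, 0, 0, 0]]

```text
time: 20.48
tcp_pos: [0.5823, 0.2122, 0.0941]
tool_rot: [-1.233, 1.171, -1.171]
wrist_force: [0.2, -0.4, -0.8]
width: 0.0
```

>>> carry_out:
  targets:
    - [[0, 0.002, 0, 0, 0, 0], [0, 0.001, 0, 0, 0, 0], [0, 0, 0, 0, 0, 0]]

```text
time: 20.85
tcp_pos: [0.5825, 0.2123, 0.0913]
tool_rot: [-1.233, 1.171, -1.171]
wrist_force: [-0.6, -0.7, 2.4]
width: 0.0002
```

>>> carry_out:
  targets:
    - [[0, 0.002, 0, 0, 0, 0], [0, 0.001, 0, 0, 0, 0], [0, 0, 0, 0, 0, 0]]

```text
time: 21.22
tcp_pos: [0.5825, 0.2123, 0.0883]
tool_rot: [-1.233, 1.171, -1.171]
wrist_force: [-1.4, -0.5, 2.9]
width: 0.0002
```

Contact with the button's spring. Continuing to its stop.

>>> carry_out:
  targets:
    - [[0, 0.002, 0, 0, 0, 0], [0, 0.001, 0, 0, 0, 0], [0, 0, 0, 0, 0, 0]]

```text
time: 21.6
tcp_pos: [0.5826, 0.2123, 0.0878]
tool_rot: [-1.232, 1.17, -1.172]
wrist_force: [-4.2, -1.6, 14.9]
width: 0.0
```

>>> carry_out:
  targets:
    - [[0, 0.001, 0, 0, 0, 0], [0, 0, 0, 0, 0, 0], [0, 0, 0, 0, 0, 0]]

```text
time: 21.98
tcp_pos: [0.5826, 0.2124, 0.0877]
tool_rot: [-1.232, 1.169, -1.172]
wrist_force: [-4.8, -1.7, 18.0]
width: -0.0001
```

```bash
sed -i 's/"scene",220,100/"scene",260,140/;s/y:y+140,x:x+140/y:y+100,x:x+100/' look.py; python3 look.py a6
```

```text
22.075 [0.5826 0.2124 0.0877] [-1.232  1.169 -1.172] [-6.03 -3.11 17.46]
```

View pics/a6.png

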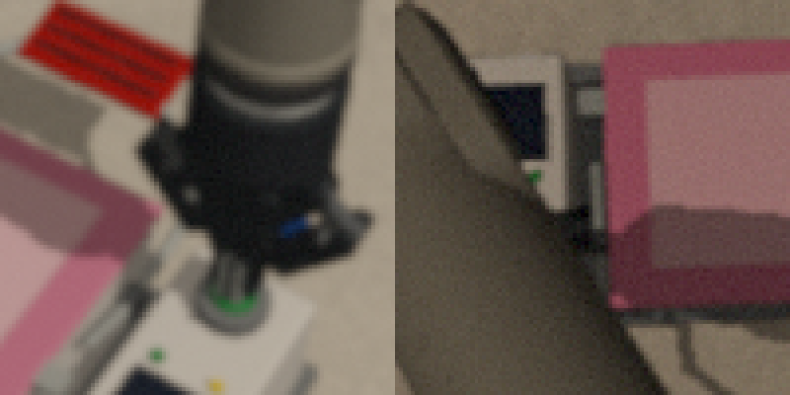

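The tip is on the button with a green strip visible in front of it, so it may sit a few mm rearward and could be stopped by the collar. I'll lift, shift 5 mm in +x, and press again to compare the stop height.

>>> carry_out:
  targets:
    - [[0, -0.004, 0, 0, 0, 0], [0, -0.006, 0, 0, 0, 0], [0, -0.005, 0, 0, 0, 0], [0, 0, 0.005, 0, 0, 0], [0, 0.003, 0, 0, 0, 0], [0, 0.003, 0, 0, 0, 0], [0, 0.002, 0, 0, 0, 0], [0, 0, 0, 0, 0, 0]]

```text
time: 23.08
tcp_pos: [0.5873, 0.2122, 0.0911]
tool_rot: [-1.234, 1.171, -1.171]
wrist_force: [-1.0, -2.1, 2.9]
width: 0.0001
```

>>> carry_out:
  targets:
    - [[0, 0.002, 0, 0, 0, 0], [0, 0.001, 0, 0, 0, 0], [0, 0, 0, 0, 0, 0]]

```text
time: 23.45
tcp_pos: [0.5873, 0.2123, 0.0882]
tool_rot: [-1.233, 1.171, -1.171]
wrist_force: [-0.0, -1.0, 3.6]
width: 0.0001
```

>>> carry_out:
  targets:
    - [[0, 0.002, 0, 0, 0, 0], [0, 0.001, 0, 0, 0, 0], [0, 0, 0, 0, 0, 0]]

```text
time: 23.82
tcp_pos: [0.5874, 0.2123, 0.0878]
tool_rot: [-1.233, 1.17, -1.172]
wrist_force: [-4.5, -3.1, 15.1]
width: 0.0004
```

The stop height is the same (0.0878), with 3.6 N just before it. That matches the button's own end stop. Now I let it go, retreat and check.

>>> carry_out:
  targets:
    - [[0, -0.004, 0, 0, 0, 0], [0, -0.006, 0, 0, 0, 0], [0, -0.015, 0, 0, 0, 0], [0, -0.025, 0, 0, 0, 0], [0, -0.03, 0, 0, 0, 0], [0, -0.03, 0, 0, 0, 0], [0, -0.02, 0, 0, 0, 0], [0, 0, 0, 0, 0, 0]]

```text
time: 24.82
tcp_pos: [0.5883, 0.2138, 0.2174]
tool_rot: [-1.229, 1.169, -1.171]
wrist_force: [0.2, 0.4, 0.7]
width: 0.0002
```

>>> carry_out:
  targets:
    - [[0, 0, -0.03, 0, 0, 0], [0, 0, -0.03, 0, 0, 0], [0, 0, -0.03, 0, 0, 0], [0, 0, -0.03, 0, 0, 0], [0, 0, -0.03, 0, 0, 0], [0, 0, 0, 0, 0, 0], [0, 0, 0, 0, 0, 0], [0, 0, 0, 0, 0, 0]]

```text
time: 25.82
tcp_pos: [0.4383, 0.2044, 0.2147]
tool_rot: [-1.233, 1.172, -1.171]
wrist_force: [0.3, -0.4, 0.3]
width: -0.0003
```

```bash
python3 - <<'E'
from h import *
from workcell import ctrl,eyes
o=[]
for n in("scene","top"):
    a=pickle.load(open(n+".pkl","rb"))["img"];b=eyes.camera(n)["img"]
    o.append(cv2.resize(b,(400,300)));o.append(cv2.resize(cv2.absdiff(a,b),(400,300)))
cv2.imwrite("pics/a7.png",np.vstack([np.hstack(o[:2]),np.hstack(o[2:])]));s=ctrl.sense();print(s["time"],s["tcp_pos"],s["wrist_force"].round(2))
E
```

```text
25.925 [0.43814128 0.20460324 0.21477456] [-0.31  0.17 -0.09]
```

View pics/a7.png

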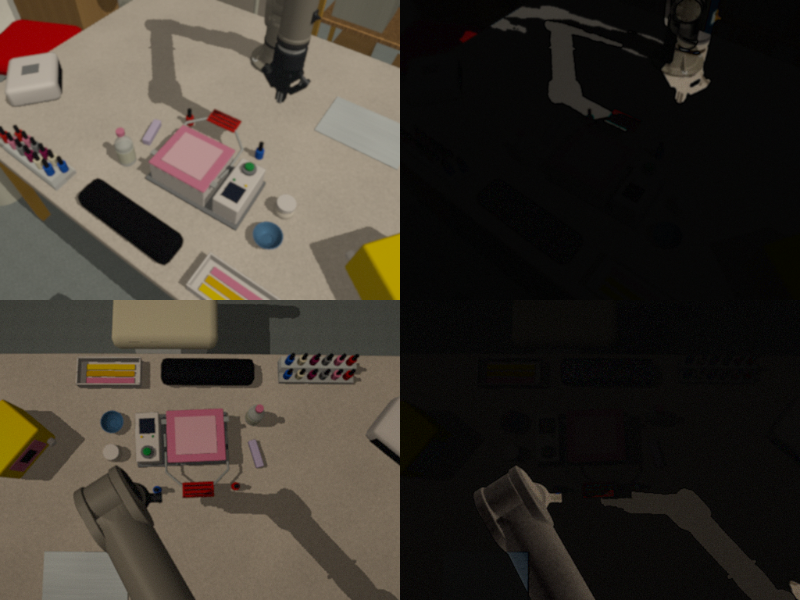

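The difference images show only the arm and its shadow. The lid is flat, the lever is up, the button is out and every loose item is in place.

```bash
python3 -c "
from workcell import ctrl;print(ctrl.sign_off())"
```

```text
the job is handed in; nothing more can be done
None
```

I pressed the lever to its end stop and held the lid fully open for about 2.1 s. I then let it up at about 16 mm/s (roughly 0.12 rad/s at the lever) and, once the lid looked shut, pressed and released the green start button. I handed the job in about 26 s into the 51 s allowed; no verdict is reported.

**Lid open:** the wrist force rose to 11–12 N at the stop. The lid's front edge in the top view was at row 173.6, against 173.9 predicted for 0.85 rad.

**Button:** I pressed it twice, because the first picture suggested the tip sat a few millimetres off centre and might have been stopped by the collar. A second press 5 mm further in +x stopped at the same height (0.0877 and 0.0878 m). The force was about 3–4 N just before the stop, which matches the button's own travel.

**Final check:** the last pictures differ from the first only by the arm and its shadow. The lid is flat, the lever and button are up, the loose things have not moved, and the wrist force is near zero.

**One disagreement:** the fingertips appeared to be level with, or up to about 8 mm behind, the reported tool point, rather than 11 mm ahead of it as stated. I went by contact force for the heights instead. The lever and button readings themselves were not available to me, so travel and speed are inferred from the arm's position, force and the pictures.

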